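# Hold a heat sink flush on a tilted test pad

### The job

Lift the orange protective cover off the heat sink and hang it astride the steel rail, letting go of it there. Then take the heat sink by its tall middle fin, lay its base flush, square and centred on the sloped copper pad of the blue test stage, and press the sprung pad about halfway in (roughly 7 N); finish while still gripping and pressing it like that, neither released nor pushed to the stop. Leave the jar, tape roll, small carton, screwdriver and pliers where they are.

Things in the scene. Friction and masses are not known exactly. Their poses are not given: they have to be found in the camera images.
- sink: black heat sink, bare aluminium middle fin, 0.13-0.20 kg, under the cover at the start (same centre and heading to about 1 mm, 0.02 rad; stays put when the cover is lifted straight up). Base 50 (x) x 44 (y) x 6 mm; low fins along x reach 22 mm above the underside. Middle fin to grip: 36 mm along x, 10 mm thick in y, top 50 mm above the underside. Origin: centre of underside, z up out of the fins
- cover: orange rigid cover, about 0.1 kg, upside-down U open at both y ends: roof 70 (x) x 56 (y) x 4 mm, its underside 62 mm above the feet; two legs 4 mm thick along y, inner faces at x = +-31 mm. On the roof a grip rib 40 mm along x, 10 mm thick in y, from 66 to 98 mm above the feet. Stands over the heat sink. Origin: centre between the feet at bench level; z up
- cover_roof (a point): centre of the underside of the cover's roof (62 mm above the cover's origin), axes as the cover's; hung, this rests on the rail's bar with one leg on each side of the bar
- rail_mid (a point): middle of the axis of the rail's steel bar: bar 12 mm thick, axis 160 mm above the bench, along this point's y, about 160 mm long between two posts that reach no higher than the bar; z up. Fixed to the bench. May stand on the left or the right.
- rail: the rail (bar and posts); origin on the bench under the middle of the bar, y along the bar; fixed
- pad_face (a point): centre of the copper pad's top face on the blue stage (across from the rail, left or right). z: normal out of the pad, x up the slope, y level. Pad 70 (x) x 64 (y) mm, 16 mm proud of a grey plate 118 x 108 mm. Slope 0.15-0.35 rad, random, locked by stiff friction; low edge at -x, so it looks up and towards the robot. Two aluminium cheeks at y = +-60 mm reach 80 mm above the bench
- stage: the blue test stage: base 150 (x) x 140 (y) mm, 20 mm high, fixed to the bench, with the tilting plate and sprung pad on it; origin under the centre of its base, x away from its low edge
- pad (a joint): how far the pad is pressed in along its normal, m: 0 out, 0.012 at the stop. Spring about 1.2 N per mm with about 1 N preload, so 0.006 (halfway) takes about 8 N including the heat sink's own weight
- jar: pale, frosted screw jar with a white cap, 56 mm across, 75 mm high, loose; origin under its centre; leave alone
- tape: yellow tape roll lying flat, 90 mm across, 22 mm high, loose; origin under its centre; leave alone
- relay_box: small cardboard carton 80 x 60 x 45 mm, loose; origin under its centre; leave alone
- driver: red-handled screwdriver, 170 mm long, lying along its x, about 30 mm high at most, loose; leave alone
- pliers: red-handled pliers, about 130 mm long, lying along their x, 14 mm high, loose; leave alone
Things that resemble listed ones, but are neither listed nor needed, are in the scene too. Several things have the shape of the cover; the one meant has the colours described above.

How it is judged (in metres and radians):
On the way, in this order (a step that is already met when the one before it is completed fails the run):
1. the cover hangs astride the rail's bar, let go (contact force between cover and rail above 0.2 N and contact force between the fingers and cover below 0.05 N and height (world z) of cover_roof above 0.14 m and angle between cover's own z axis and vertical below 0.8 rad and x of cover_roof in the frame of rail_mid between -0.026 and 0.026 m and y of cover_roof in the frame of rail_mid between -0.075 and 0.075 m), for 0.3 s.
2. the heat sink is held flush on the pad, pressing it in (angle between the z axis of sink and the z axis of pad_face, either way round below 0.06 rad and angle between the x axis of sink and the x axis of pad_face, either way round below 0.2 rad and x of sink in the frame of pad_face between -0.012 and 0.012 m and y of sink in the frame of pad_face between -0.012 and 0.012 m and z of sink in the frame of pad_face between -0.003 and 0.003 m and value of joint pad between 0.003 and 0.01 m and contact force between the fingers and sink above 1 N and contact force between sink and stage above 2.5 N), for 0.3 s.
At the end, for the whole second after the job is handed in: Cover released astride the bar: roof centre within 26 mm across, 75 mm along, tilt under 0.8 rad. Heat sink gripped, flush on the pad (0.06 rad, 3 mm), centred within 12 mm, square within 0.2 rad, pad pressed in 3 to 10 mm (all of step 1 and all of step 2); the arm keeps its last pose, push and grip.
It fails at once if a bystander (jar, tape roll, carton, screwdriver or pliers) was moved more than 30 mm (distance of any of jar, tape, relay_box, driver, pliers from where it was at the start of the episode above 0.03 m).
It also fails if it takes over 51 s, if anything falls off the work surface, if the arm or the gripper's body presses on something with over 40 N, if the wrist force passes 120 N, or if a joint passes its speed limit or range.

### The arm

A 7-joint arm with a two-finger parallel gripper is mounted at the origin on the work surface. World frame = base frame: x ahead of the robot, y to its left, z up, the work surface at z = 0. Lengths are in m, angles in degrees, forces in N, time in s.
With the tool pointing down it reaches from about 0.425 to 1.025 m from the base axis. Payload 9.4 kg.
Tool frame: the origin (TCP) lies midway between the tips of the shut fingers; the grasp point (between the pads) lies 19 mm behind it; z points along the fingers, y is the direction in which the jaws open and shut (so a half turn about z gives the same grasp; the last joint's range is limited). The gripper opens to 93 mm and grips with 3 to 60 N. Pads are 15 mm wide; open, the fingers measure 128 mm over their backs; the gripper's body (75 mm by 188 mm) begins 65 mm behind the grasp point.
Start: joints at [-79.91, 34.337, -0.143, 91.639, 0.103, 54.024, -4.572], TCP at [0.181, 0.702, 0.219] pointing down, gripper open.
Joint ranges: [-147.43, 147.43], [-19.82, 112.94], [-74.19, 73.91], [6.32, 146.72], [-59.91, 239.91], [6.04, 106.73], [-150.56, 150.56]. Speed limits (degrees/s): [127.2, 127.2, 172.46, 172.46, 180, 180, 180].

### API

Orientations are given as a 3x3 rotation matrix whose columns are the frame's x, y, z axes.
In Python, from workcell import read_state, grab_frame, close_job gives the robot as it stands.
- The arm moves only by the shell command python3 -m pendant 'ROWS' [OPENING] [FORCE]. ROWS is JSON, a list that holds one entry, the list of rows, each a list of 4 numbers: the shift along the tool's x, y, z in units of 25 mm (1.0 is 25 mm), then the turn about the tool's z in units of 5 degrees (1.0 is 5 degrees). In form: [[[dx, dy, dz, yaw], ...]]. A call has 1 to 12 rows; each row is the pose to reach, as a shift and turn from the pose commanded when the call began, along the tool's axes at that moment; what a row does not reach only later rows make up. A row lasts 1/12 s, in which the tool goes at most 41.7 mm and 7.16 degrees, less where a joint would pass 70% of its speed; a pose out of reach is approached as far as the arm can. A call with a gripper value outside its range is refused whole. OPENING is the opening, from -1 (shut) to 1 (fully open), set as the call begins (- or left out, the last holds). The fingers move at their own pace and stop on an object; FORCE is the grip in N (left out, the last holds). Time passes only in rows, so rows that repeat a pose let the fingers close. It gives the time, the measured TCP pose, the force and the opening at its end, in the units of the state.
- read_state(): the state, without advancing time (a new reading comes with each control period).
- grab_frame(name): name is "scene" or "top" or "wrist"; returns a dict with "pixels" (480x640x3 uint8, red, green, blue), "fx", "fy", "cx", "cy" (pixels), "dist" ([k1, k2, p1, p2, k3] as OpenCV has them; the pictures are not rectified), "R" (3x3) and "t" (3): a world point X has camera coordinates R X + t. Camera axes: x right, y down, z forward; pixel columns grow to the right and rows downward; lengths in m; the calibration is good to about 2 mm. A picture is of the moment at which its call begins. There is no depth.
- close_job(): hands the job in, once; it reports no verdict.
The state is a dict: "time": time; "qpos": joint angles; "qd": joint speeds; "tau": joint torques, N m; "eef_pos": TCP position; "tcp_rot": TCP orientation; "ft_force": force on the tool from outside, world axes, zero at the start; "ft_torque": the same for the moment, N m; "opening": finger opening in m.
Only numpy, scipy, OpenCV 4.12 (cv2) and the standard library are available. Lean on these libraries where they do the work, as an engineer would, in place of code of your own. Each camera call takes 0.05 s, during which the arm holds its last target. There are 200 camera calls.

## Working session

There is one attempt and no reset: what is moved stays moved. The work goes in short steps, Python scripts to look and compute and a shell command to move; the robot and the scene stay as the last step left them, time stands still between calls to the robot, and variables do not carry over. Pictures are saved under pics/ and viewed, about 8 in all and at most 12, crops included, and the job is handed in when it is done.

```bash
mkdir -p pics; ls; cat > h.py <<'E'
import numpy as np, cv2
from workcell import read_state, grab_frame
def save(name,fn):
    f=grab_frame(name); cv2.imwrite('pics/'+fn+'.png',f['pixels'][:,:,::-1]); 
    import pickle; pickle.dump(f,open('pics/'+fn+'.pkl','wb')); return f
def load(fn):
    import pickle; return pickle.load(open('pics/'+fn+'.pkl','rb'))
def ray(f,uv):
    K=np.array([[f['fx'],0,f['cx']],[0,f['fy'],f['cy']],[0,0,1.]])
    p=cv2.undistortPoints(np.array(uv,float).reshape(-1,1,2),K,np.array(f['dist'],float)).reshape(-1,2)
    R=np.array(f['R']);t=np.array(f['t']); d=np.c_[p,np.ones(len(p))]@R
    return -R.T@t, d/np.linalg.norm(d,axis=1)[:,None]
def plane(f,uv,z):
    c,d=ray(f,uv); return c+d*((z-c[2])/d[:,2])[:,None]
def tri(f1,uv1,f2,uv2):
    out=[]
    for a,b in zip(np.reshape(uv1,(-1,2)),np.reshape(uv2,(-1,2))):
        A=np.zeros((3,3));v=np.zeros(3);L=[]
        for f,u in((f1,a),(f2,b)):
            c,d=ray(f,[u]);P=np.eye(3)-np.outer(d[0],d[0]);A+=P;v+=P@c;L.append((P,c))
        X=np.linalg.solve(A,v); out.append(np.r_[X,max(np.linalg.norm(P@(X-c)) for P,c in L)])
    return np.array(out)
def proj(f,X):
    K=np.array([[f['fx'],0,f['cx']],[0,f['fy'],f['cy']],[0,0,1.]])
    return cv2.projectPoints(np.reshape(np.array(X,float),(-1,3)),cv2.Rodrigues(np.array(f['R'],float))[0],np.array(f['t'],float),K,np.array(f['dist'],float))[0].reshape(-1,2)
E
python3 - <<'E'
from h import *
np.set_printoptions(precision=3,suppress=True)
for n in('scene','top','wrist'):
    f=save(n,n+'0'); print(n,-np.array(f['R']).T@f['t'],np.array(f['R'])[2],f['fx'])
s=read_state();print(s)
E
```

```text
pics
scene [ 0.877 -0.431  0.635] [-0.43   0.566 -0.704] 482.5035894291271
top [ 0.419 -0.001  0.86 ] [ 0.164  0.022 -0.986] 460.94047463709
wrist [0.117 0.72  0.385] [ 0.237 -0.062 -0.969] 351.1506960446492
{'time': 0.15, 'qpos': array([-79.912,  34.374,  -0.144,  91.669,   0.103,  54.024,  -4.572]), 'qd': array([-0.119, -0.163, -0.063, -0.05 ,  0.081,  0.014,  0.026]), 'tau': array([  0.003, -76.559,   1.499, -25.256,  -0.052,   0.015,   0.   ]), 'eef_pos': array([0.181, 0.702, 0.218]), 'tcp_rot': array([[-0.968,  0.25 , -0.   ],
       [ 0.25 ,  0.968, -0.001],
       [-0.   , -0.001, -1.   ]]), 'ft_force': array([-0.263,  0.482,  0.609]), 'ft_torque': array([ 0.046, -0.025, -0.045]), 'opening': 0.09315661844791247}
```

View pics/scene0.png

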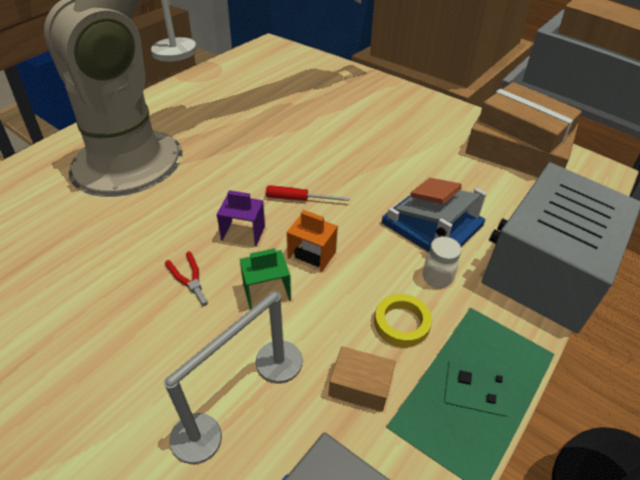

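View pics/top0.png

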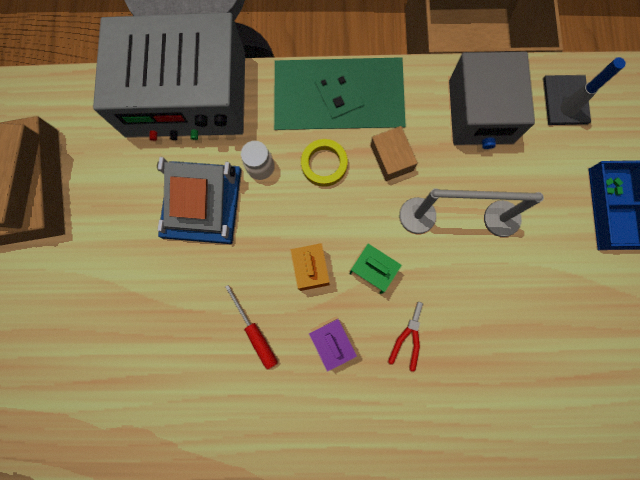

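The scene image shows three covers: orange at (312,240), purple at (241,215) and green at (265,275). In the top image they are at (310,267), (333,345) and (375,267). The orange one is the target. The rail is on the right (y<0), with bar ends at (435,194) and (538,197) in top. The stage is on the left, with its pad at (188,198).

```bash
python3 - <<'E'
from h import *
np.set_printoptions(precision=4,suppress=True)
t=load('top0');s=load('scene0')
a=cv2.resize(t['pixels'][225:305,270:350],(400,400),interpolation=cv2.INTER_CUBIC)
b=cv2.resize(s['pixels'][200:280,275:355],(400,400),interpolation=cv2.INTER_CUBIC)
cv2.imwrite('pics/c1.png',np.hstack([a,b])[:,:,::-1])
print('rib',plane(t,[[310,262]],.098)); print('bar tri',tri(t,[[435,194],[538,197]],s,[[276,298],[172,381]]))
print('pad c',plane(t,[[188,198]],.07), tri(t,[[188,198]],s,[[437,190]]))
print('wrist cam proj of rough cover', proj(load('wrist0'),[[.47,.05,.09]]))
E
```

```text
rib [[0.5131 0.0356 0.098 ]]
bar tri [[ 0.6117 -0.1637  0.1544  0.0013]
 [ 0.6025 -0.3239  0.158   0.0005]]
pad c [[0.6347 0.2538 0.07  ]] [[0.6338 0.2523 0.0781 0.0016]]
wrist cam proj of rough cover [[-91.1872 546.5678]]
```

View pics/c1.png

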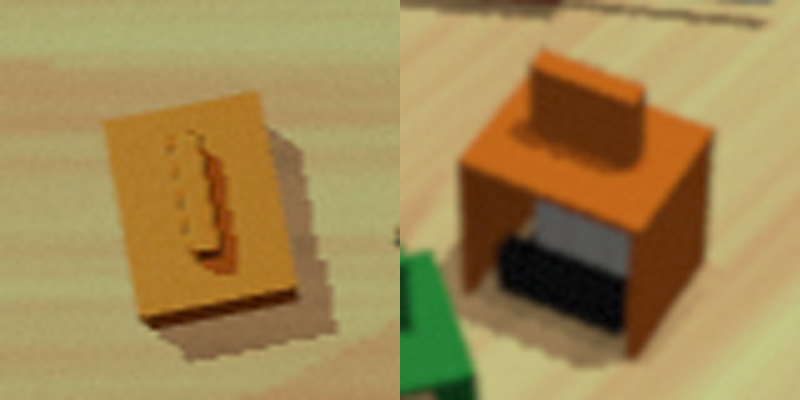

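The crop confirms the orange cover with the black sink and bare fin inside it. Roof corners in the top half of the crop are (105,122), (258,93), (298,288) and (142,318).

```bash
python3 - <<'E'
from h import *
np.set_printoptions(precision=4,suppress=True)
t=load('top0');s=load('scene0')
T=np.array([[105,122],[258,93],[298,288],[142,318]])/5+[270,225]-.4
S=np.array([[713,130],[640,232],[460,160]])/5+[275-80,200]-.4
print(tri(t,T[:3],s,S))
P=plane(t,T,.066);print(P,P.mean(0));
v=(P[0]+P[1]-P[2]-P[3]);w=P[0]+P[3]-P[1]-P[2];print('x axis deg',np.degrees(np.arctan2(v[1],v[0])),'y axis-90',np.degrees(np.arctan2(w[1],w[0]))-90,np.linalg.norm(v)/2,np.linalg.norm(w)/2)
print('rib top ends top-view',plane(t,np.array([[180,135],[207,250]])/5+[270,225]-.4,.098))
E
python3 -m pendant '[[[0,0,0,0]]]' 1 20
```

```text
[[0.5406 0.071  0.0648 0.0001]
 [0.5503 0.0174 0.0635 0.0001]
 [0.4821 0.0048 0.0641 0.0007]]
[[0.5404 0.0708 0.066 ]
 [0.5498 0.0173 0.066 ]
 [0.4815 0.0043 0.066 ]
 [0.472  0.0582 0.066 ]] [0.5109 0.0376 0.066 ]
x axis deg 10.605291141434009 y axis-90 10.011897683524879 0.06952724806202705 0.054517814928890886
rib top ends top-view [[0.5307 0.0428 0.098 ]
 [0.492  0.0341 0.098 ]]
time: 0.23
eef_pos: [0.1813, 0.7017, 0.2182]
tcp_rot: [[-0.968, 0.25, -0.0], [0.25, 0.968, -0.001], [-0.0, -0.001, -1.0]]
ft_force: [-0.8, -0.8, -0.1]
opening: 0.0933
```

```bash
python3 -m pendant '[[[-19.4,-22.4,0,-4.95],[-19.4,-22.4,0,-4.95],[-19.4,-22.4,0,-4.95],[-19.4,-22.4,0,-4.95],[-19.4,-22.4,0,-4.95],[-19.4,-22.4,0,-4.95],[-19.4,-22.4,0,-4.95],[-19.4,-22.4,0,-4.95],[-19.4,-22.4,0,-4.95],[-19.4,-22.4,0,-4.95],[-19.4,-22.4,0,-4.95],[-19.4,-22.4,0,-4.95]]]' -0.1 20
cat >> h.py <<'E'
def go(x,y,z,yax,st=None):
    s=st or read_state();R=np.array(s['tcp_rot']);d=R.T@(np.array([x,y,z])-s['eef_pos'])/.025
    a=np.degrees(np.arctan2(R[1,1],R[0,1])); r=(yax-a+90)%180-90
    print('rows dx %.3f dy %.3f dz %.3f yaw %.3f | now pos'%(*d,-r/5),np.round(s['eef_pos'],4),'yax %.2f'%a,'t',s['time'],'op %.4f'%s['opening'],'F',np.round(s['ft_force'],2),'z',np.round(R[:,2],4))
E
python3 -c "
from h import *
go(.511,.0377,.2,100.3)"
```

```text
time: 1.23
eef_pos: [0.4043, 0.2523, 0.2189]
tcp_rot: [[-0.984, -0.178, 0.001], [-0.178, 0.984, 0.0], [-0.001, 0.0, -1.0]]
ft_force: [0.0, -0.3, 0.3]
opening: 0.0421
rows dx -2.668 dy -9.207 dz 0.754 yaw -0.005 | now pos [0.4043 0.2523 0.2189] yax 100.28 t 1.2333 op 0.0421 F [ 0.02 -0.27  0.28] z [ 5.e-04  3.e-04 -1.e+00]
```

```bash
python3 -m pendant '[[[-2.65,-9.2,0.75,0],[-2.65,-9.2,0.75,0],[-2.65,-9.2,0.75,0],[-2.65,-9.2,0.75,0],[-2.65,-9.2,0.75,0],[-2.65,-9.2,0.75,0],[-2.65,-9.2,0.75,0],[-2.65,-9.2,0.75,0],[-2.65,-9.2,0.75,0]]]'
python3 -c "
from h import *
save('wrist','w1')
go(.511,.0377,.072,100.3)"
```

```text
time: 1.98
eef_pos: [0.5096, 0.0402, 0.1998]
tcp_rot: [[-0.984, -0.178, -0.0], [-0.178, 0.984, 0.0], [0.0, 0.0, -1.0]]
ft_force: [0.1, 0.8, -0.3]
opening: 0.0423
rows dx -0.038 dy -0.139 dz 5.116 yaw 0.010 | now pos [0.5095 0.0409 0.1999] yax 100.35 t 2.0333 op 0.0422 F [-0.91  0.11  0.95] z [-2.e-04  5.e-04 -1.e+00]
```

View pics/w1.png

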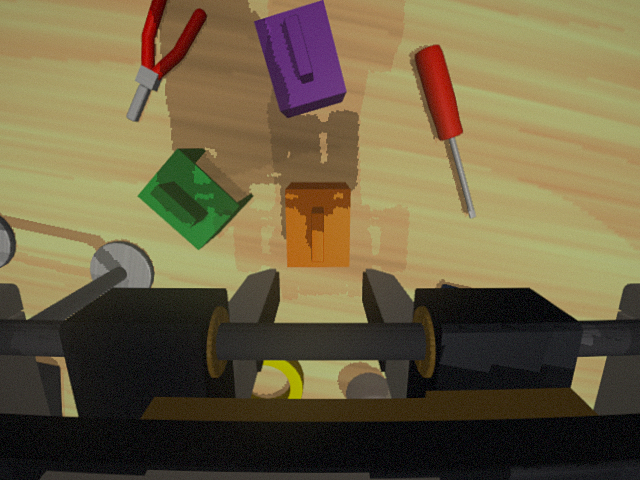

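The wrist view shows the orange rib at (317,235), upright between the fingers and aligned. I'll descend and grip.

```bash
python3 -m pendant '[[[-0.04,-0.13,1,0],[-0.04,-0.13,2.5,0],[-0.04,-0.13,4,0],[-0.04,-0.13,4.8,0],[-0.04,-0.13,5,0],[-0.04,-0.13,5,0]]]'
python3 -m pendant '[[[0,0,0,0],[0,0,0,0],[0,0,0,0],[0,0,0,0]]]' -1 25
python3 -c "
from h import *
go(.511,.0377,.072,100.3)"
```

```text
time: 2.53
eef_pos: [0.5104, 0.038, 0.0739]
tcp_rot: [[-0.984, -0.181, -0.003], [-0.181, 0.984, -0.0], [0.003, 0.0, -1.0]]
ft_force: [0.4, 0.9, -0.1]
opening: 0.0419
time: 2.87
eef_pos: [0.5122, 0.0368, 0.0762]
tcp_rot: [[-0.984, -0.178, 0.002], [-0.178, 0.984, 0.0], [-0.002, -0.0, -1.0]]
ft_force: [-0.3, -0.6, -0.7]
opening: 0.0197
rows dx 0.041 dy 0.045 dz 0.167 yaw -0.007 | now pos [0.5122 0.0368 0.0762] yax 100.27 t 2.8667 op 0.0197 F [-0.26 -0.58 -0.69] z [ 2.3e-03  4.0e-04 -1.0e+00]
```

```bash
python3 -m pendant '[[[0,0,0,0],[0,0,0,0],[0,0,0,0],[0,0,-0.5,0],[0,0,-2,0],[0,0,-3.5,0],[0,0,-5,0],[0,0,-6.5,0],[0,0,-8,0],[0,0,-8.6,0],[0,0,-8.6,0],[0,0,-8.6,0]]]'
python3 -c "
from h import *
s=read_state()
go(.607,-.244,.285,86.7,s)
t=save('top','t2');save('scene','s2')
o=t['pixels']
"
```

```text
time: 3.87
eef_pos: [0.5114, 0.0365, 0.2902]
tcp_rot: [[-0.984, -0.178, 0.001], [-0.178, 0.984, 0.0], [-0.001, -0.0, -1.0]]
ft_force: [-0.2, -0.3, -1.9]
opening: 0.0103
rows dx -1.764 dy -11.722 dz 0.213 yaw 2.711 | now pos [0.5114 0.0365 0.2902] yax 100.25 t 3.8667 op 0.0103 F [-0.15 -0.29 -1.88] z [ 1.4e-03  2.0e-04 -1.0e+00]
```

View pics/t2.png

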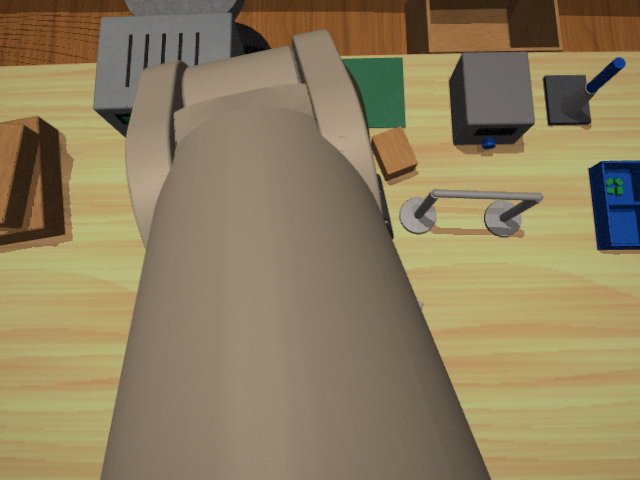

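The arm hides the sink in this view. The rib is gripped (opening 10 mm), so I'll carry the cover to the rail.

```bash
python3 -c "
from h import *
t=load('t2');print(plane(t,[[435,193.5],[538,197]],.16))
g=t['pixels'][185:206].astype(int)
"
python3 -m pendant '[[[-1.75,-11.7,0,2.7],[-1.75,-11.7,0,2.7],[-1.75,-11.7,0,2.7],[-1.75,-11.7,0,2.7],[-1.75,-11.7,0,2.7],[-1.75,-11.7,0,2.7],[-1.75,-11.7,0,2.7],[-1.75,-11.7,0,2.7],[-1.75,-11.7,0,2.7],[-1.75,-11.7,0,2.7],[-1.75,-11.7,0,2.7],[-1.75,-11.7,0,2.7]]]'
python3 -c "
from h import *
go(.607,-.244,.184,86.7)
save('scene','s3');w=save('wrist','w3')
a=load('s3')['pixels'][160:460,100:400];b=w['pixels'][100:400,170:470]
cv2.imwrite('pics/c3.png',np.hstack([a,b])[:,:,::-1])"
```

```text
[[ 0.61002582 -0.16343576  0.16      ]
 [ 0.6017167  -0.3233579   0.16      ]]
time: 4.97
eef_pos: [0.6065, -0.2414, 0.2894]
tcp_rot: [[-0.999, 0.054, -0.001], [0.054, 0.999, 0.001], [0.001, 0.001, -1.0]]
ft_force: [0.8, 0.6, -0.6]
opening: 0.0099
rows dx -0.028 dy -0.107 dz 4.216 yaw 0.040 | now pos [ 0.6065 -0.2414  0.2894] yax 86.90 t 4.9667 op 0.0099 F [ 0.75  0.58 -0.59] z [-8.e-04  9.e-04 -1.e+00]
```

View pics/c3.png

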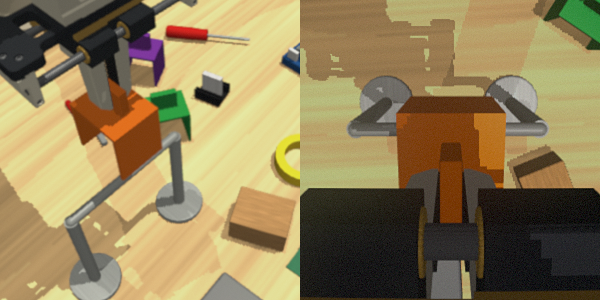

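The left half shows the cover squarely above the bar, with the uncovered sink at crop (212,90) still standing. The right half shows the bar passing under the cover symmetrically. I'll lower it.

```bash
python3 -m pendant '[[[0,-0.1,1,0],[0,-0.1,2,0],[0,-0.1,3,0],[0,-0.1,3.8,0],[0,-0.1,4.2,0],[0,-0.1,4.3,0],[0,-0.1,4.35,0],[0,-0.1,4.4,0],[0,-0.1,4.4,0]]]'
python3 -c "
from h import *
go(.607,-.244,.179,86.7)"
```

```text
time: 5.82
eef_pos: [0.6072, -0.246, 0.181]
tcp_rot: [[-0.998, 0.056, 0.002], [0.056, 0.998, -0.001], [-0.002, -0.0, -1.0]]
ft_force: [-1.1, -0.9, -0.9]
opening: 0.0096
rows dx 0.011 dy 0.081 dz 0.082 yaw 0.014 | now pos [ 0.6072 -0.246   0.181 ] yax 86.77 t 5.8167 op 0.0096 F [-1.13 -0.94 -0.94] z [ 1.7e-03 -6.0e-04 -1.0e+00]
```

```bash
python3 -m pendant '[[[0,0,0.1,0],[0,0,0.15,0],[0,0,0.15,0],[0,0,0.15,0]]]'
python3 -m pendant '[[[0,0,0,0],[0,0,0,0],[0,0,0,0],[0,0,0,0],[0,0,0,0],[0,0,0,0]]]' -0.1 
python3 -m pendant '[[[0,0,-1,0],[0,0,-2,0],[0,0,-3,0],[0,0,-4,0],[0,0,-4,0]]]'
python3 -c "
from h import *
save('scene','s4');save('top','t4')
go(.511,.0377,.2,100.3)
a=load('s4')['pixels'][160:460,100:400];b=load('t4')['pixels'][110:410,260:560]
cv2.imwrite('pics/c4.png',np.hstack([a,b])[:,:,::-1])"
```

```text
time: 6.15
eef_pos: [0.6075, -0.2462, 0.1791]
tcp_rot: [[-0.998, 0.056, 0.004], [0.056, 0.998, -0.001], [-0.004, -0.001, -1.0]]
ft_force: [-2.7, 2.6, 15.4]
opening: 0.0096
time: 6.65
eef_pos: [0.6065, -0.2459, 0.1759]
tcp_rot: [[-0.998, 0.056, -0.0], [0.056, 0.998, 0.0], [0.0, 0.0, -1.0]]
ft_force: [0.6, -0.7, -0.6]
opening: 0.0408
time: 7.07
eef_pos: [0.6085, -0.2468, 0.2811]
tcp_rot: [[-0.998, 0.057, 0.007], [0.057, 0.998, -0.002], [-0.007, -0.002, -1.0]]
ft_force: [0.9, -0.8, 0.9]
opening: 0.0417
rows dx 4.473 dy 11.115 dz 3.062 yaw -2.707 | now pos [ 0.6068 -0.246   0.2769] yax 86.77 t 7.1667 op 0.0419 F [ 0.37 -0.02 -0.89] z [ 1.7e-03 -5.0e-04 -1.0e+00]
```

View pics/c4.png

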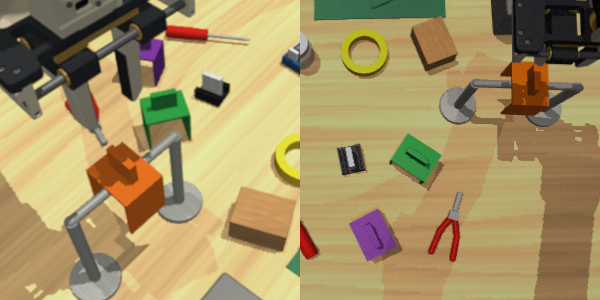

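The cover hangs on the bar, released, in both views. The sink stands at top (311,269). Next I'll measure the fin and the pad.

```bash
python3 - <<'E'
from h import *
np.set_printoptions(precision=4,suppress=True)
t=load('t4');s=load('s4');t0=load('top0')
def quad(f,x0,x1,y0,y1,cond,sc=8):
    im=cv2.resize(f['pixels'][y0:y1,x0:x1],None,fx=sc,fy=sc,interpolation=cv2.INTER_CUBIC)
    m=cond(cv2.cvtColor(im,cv2.COLOR_RGB2HSV)).astype(np.uint8)*255
    c=max(cv2.findContours(m,0,1)[0],key=cv2.contourArea)
    r=cv2.boxPoints(cv2.minAreaRect(c)); h=cv2.convexHull(c)
    ap=cv2.approxPolyN(h,4) if hasattr(cv2,'approxPolyN') else r
    cv2.polylines(im,[np.int32(ap.reshape(-1,2))],True,(255,0,255),1)
    return (np.float64(ap.reshape(-1,2))+.5)/sc-.5+[x0,y0],im
fin=lambda h:(h[...,2]>120)&(h[...,1]<60)
cop=lambda h:(h[...,0]<12)&(h[...,1]>120)&(h[...,2]>60)
qf,i1=quad(t,298,326,250,290,fin,8)
qp,i2=quad(t0,160,240,155,245,cop,4)
qs,i3=quad(s,405,470,170,215,cop,6)
xs=s['pixels'][225:270,290:335]; i4=cv2.resize(xs,None,fx=7,fy=7,interpolation=cv2.INTER_CUBIC)
H=380
cv2.imwrite('pics/c5.png',np.hstack([cv2.copyMakeBorder(i,0,H-min(H,i.shape[0]),0,0,0)[:H] for i in (i1[:,:],i2,i3)])[:,:,::-1][:, :800])
print('fin',qf,plane(t,qf,.05),plane(t,qf,.05).mean(0))
print('pad top',qp);print('pad scene',qs)
E
```

```text
fin [[310.5625 256.5625]
 [314.4375 275.1875]
 [308.5625 277.4375]
 [304.1875 256.0625]] [[0.5287 0.0368 0.05  ]
 [0.4955 0.0302 0.05  ]
 [0.4917 0.0406 0.05  ]
 [0.5298 0.0481 0.05  ]] [0.5114 0.0389 0.05  ]
pad top [[206.125 178.625]
 [205.375 218.875]
 [168.875 216.125]
 [169.875 176.125]]
pad scene [[464.4167 184.4167]
 [443.5833 203.9167]
 [405.9167 195.5833]
 [429.25   177.9167]]
```

```bash
python3 -c "
import cv2;i=cv2.imread('pics/c5.png');print(i.shape)"
```

```text
(380, 800, 3)
```

View pics/c5.png

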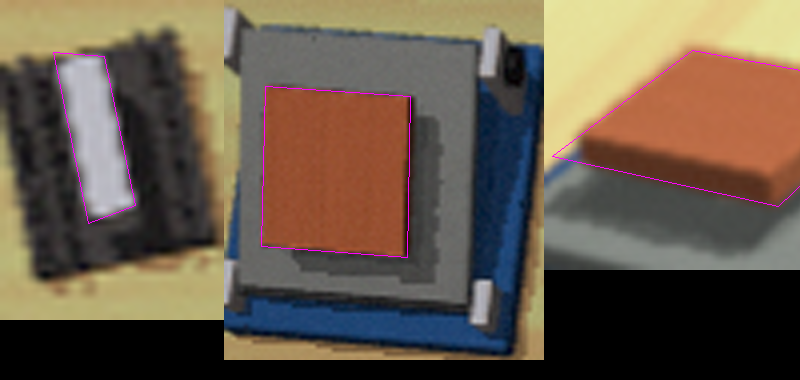

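The overlays fit the fin and pad in top well. In the scene view the fitted quad includes the pad's side, so I'll use corners read from the crop: left (582,135), bottom (768,183), top (693,51).

```bash
python3 - <<'E'
from h import *
from scipy.optimize import least_squares
np.set_printoptions(precision=4,suppress=True)
s=load('s4');t0=load('top0')
T=np.array([[206,179],[205,219.25],[169.25,216.5],[170.5,176.75]])-.4
S=np.array([[442.3,200.5],[411.3,192.5],[429.8,178.5]])-.4
print(tri(t0,T[:3],s,S))
# rectangle 70x64 at centre c, heading h, slope a
def corners(p):
    c,h,a=p[:3],p[3],p[4]
    X=np.array([np.cos(h)*np.cos(a),np.sin(h)*np.cos(a),np.sin(a)]);Y=np.array([-np.sin(h),np.cos(h),0])
    return np.array([c+i*.035*X+j*.032*Y for i,j in((1,-1),(-1,-1),(-1,1),(1,1))])
r=least_squares(lambda p:np.r_[(proj(t0,corners(p))-T).ravel(),(proj(s,corners(p)[:3])-S).ravel()],[.63,.25,.075,-.05,.2])
print(r.x,np.degrees(r.x[3:]),r.fun)
E
python3 -m pendant '[[[4.45,11.1,3,-2.7],[4.45,11.1,3,-2.7],[4.45,11.1,3,-2.7],[4.45,11.1,3,-2.7],[4.45,11.1,3,-2.7],[4.45,11.1,3,-2.7],[4.45,11.1,3,-2.7],[4.45,11.1,3,-2.7],[4.45,11.1,3,-2.7],[4.45,11.1,3,-2.7],[4.45,11.1,3,-2.7],[4.45,11.1,3,-2.7]]]'
python3 -c "
from h import *
save('wrist','w6')
go(.511,.0385,.028,100.3)"
```

```text
[[0.6619 0.216  0.0935 0.0007]
 [0.5965 0.2229 0.0721 0.0011]
 [0.6023 0.2871 0.0698 0.    ]]
[ 0.6322  0.2514  0.0821 -0.101   0.3233] [-5.7863 18.5258] [ 0.1914  0.2908 -0.2771 -0.076   0.0311 -0.2355 -0.2355 -0.2307  0.4667
 -0.0036 -0.887   0.48    0.0204 -0.3269]
time: 8.17
eef_pos: [0.5115, 0.036, 0.201]
tcp_rot: [[-0.984, -0.176, -0.0], [-0.176, 0.984, -0.001], [0.0, -0.001, -1.0]]
ft_force: [0.4, 0.1, 0.9]
opening: 0.042
rows dx 0.001 dy 0.106 dz 6.923 yaw -0.033 | now pos [0.5115 0.036  0.2011] yax 100.14 t 8.2167 op 0.0419 F [-0.11  0.44  0.36] z [ 1.e-04 -4.e-04 -1.e+00]
```

Pad: centre (0.632, 0.251, 0.082), heading -5.8°, slope about 18.5°. The fin is at (0.511, 0.0385). I'll grip it high on the fin, so that it can pivot in the jaws on the slope.

```bash
python3 -m pendant '[[[0,0.1,1.5,0],[0,0.1,3,0],[0,0.1,4.5,0],[0,0.1,6,0],[0,0.1,6.8,0],[0,0.1,6.95,0],[0,0.1,6.95,0],[0,0.1,6.95,0]]]'
python3 -m pendant '[[[0,0,0,0],[0,0,0,0],[0,0,0,0],[0,0,0,0],[0,0,0,0],[0,0,0,0],[0,0,0,0],[0,0,0,0]]]' -1 10
python3 -c "
from h import *
go(.511,.0385,.028,100.3)"
```

```text
time: 8.88
eef_pos: [0.5112, 0.0393, 0.0281]
tcp_rot: [[-0.984, -0.177, 0.001], [-0.177, 0.984, -0.0], [-0.001, -0.0, -1.0]]
ft_force: [0.4, 0.0, 0.7]
opening: 0.0417
time: 9.55
eef_pos: [0.5109, 0.0399, 0.0279]
tcp_rot: [[-0.984, -0.178, 0.001], [-0.178, 0.984, 0.0], [-0.001, -0.0, -1.0]]
ft_force: [-1.0, 0.1, 7.4]
opening: 0.0101
rows dx 0.008 dy -0.055 dz -0.005 yaw -0.007 | now pos [0.5109 0.0399 0.0279] yax 100.26 t 9.55 op 0.0101 F [-0.97  0.08  7.39] z [ 8.e-04  0.e+00 -1.e+00]
```

```bash
python3 -m pendant '[[[0,0,-0.5,0],[0,0,-2,0],[0,0,-3.5,0],[0,0,-5,0],[0,0,-6.5,0],[0,0,-7,0],[0,0,-7,0],[0,0,-7,0]]]'
python3 -c "
from h import *
s=save('scene','s7');st=read_state()
go(.6178,.2524,.165,84.2)
u=proj(s,np.array(st['eef_pos'])+[0,0,-.01])[0].astype(int);print(u)
a=s['pixels'][u[1]-50:u[1]+40,u[0]-60:u[0]+60];cv2.imwrite('pics/c7.png',cv2.resize(a,None,fx=6,fy=6,interpolation=cv2.INTER_CUBIC)[:,:,::-1])"
```

```text
time: 10.22
eef_pos: [0.5106, 0.0399, 0.2027]
tcp_rot: [[-0.984, -0.178, 0.001], [-0.178, 0.984, 0.0], [-0.001, -0.0, -1.0]]
ft_force: [-1.1, 0.4, -2.2]
opening: 0.0098
rows dx -5.762 dy 7.597 dz 1.459 yaw 3.215 | now pos [0.51   0.0398 0.2016] yax 100.28 t 10.2667 op 0.0100 F [-0.05 -0.3  -1.54] z [-9.e-04 -2.e-04 -1.e+00]
[312 167]
```

View pics/c7.png

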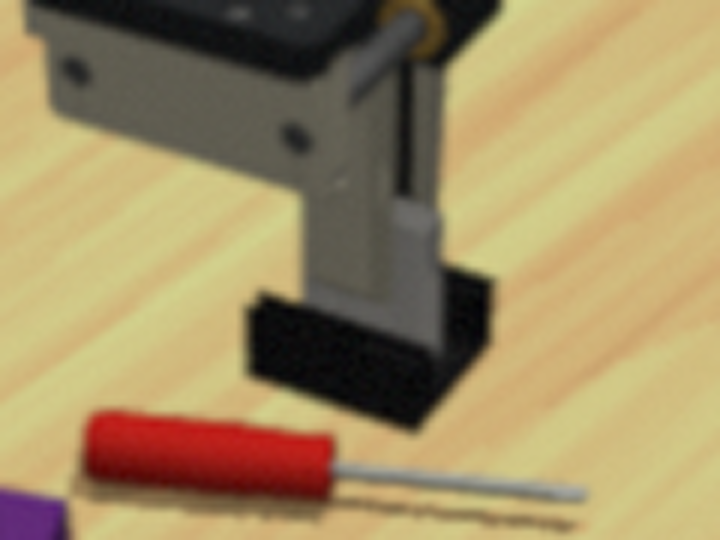

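The sink is held level, with the fingertips just above the low fins. Now to hover over the pad.

```bash
python3 -m pendant '[[[-5.75,7.6,0,3.2],[-5.75,7.6,0,3.2],[-5.75,7.6,0,3.2],[-5.75,7.6,0,3.2],[-5.75,7.6,0,3.2],[-5.75,7.6,0,3.2],[-5.75,7.6,1,3.2],[-5.75,7.6,2,3.2],[-5.75,7.6,2.6,3.2],[-5.75,7.6,2.6,3.2],[-5.75,7.6,2.6,3.2],[-5.75,7.6,2.6,3.2]]]' 
python3 -c "
from h import *
save('scene','s8');save('top','t8');save('wrist','w8')
go(.617,.2525,.118,84.2)
a=load('s8')['pixels'][120:270,360:510];b=load('w8')['pixels'][60:360,170:470]
cv2.imwrite('pics/c8.png',np.hstack([cv2.resize(a,(400,400)),cv2.resize(b,(400,400))])[:,:,::-1])"
```

```text
time: 11.27
eef_pos: [0.6183, 0.2523, 0.137]
tcp_rot: [[-0.995, 0.1, -0.001], [0.1, 0.995, -0.001], [0.001, -0.001, -1.0]]
ft_force: [-0.0, 0.2, -1.1]
opening: 0.0099
rows dx 0.072 dy -0.010 dz 0.815 yaw 0.010 | now pos [0.6188 0.2526 0.1384] yax 84.25 t 11.4167 op 0.0098 F [-0.2  0.  -1.3] z [ 1.4e-03  7.0e-04 -1.0e+00]
```

View pics/c8.png

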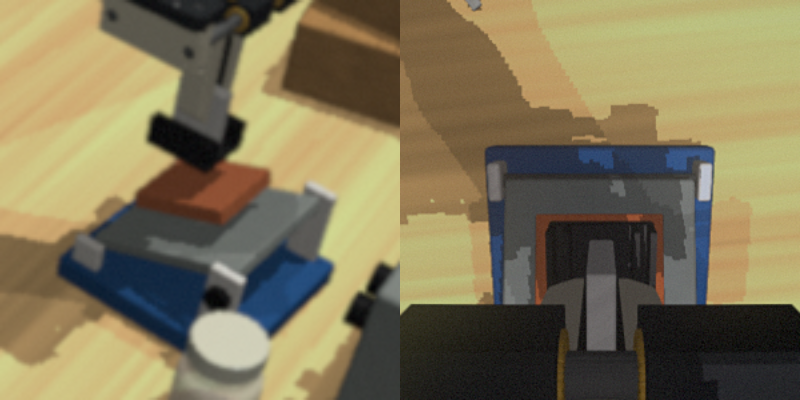

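The sink is centred and square above the pad in the wrist view. I'll lower it in small steps with a light grip so it can pivot.

```bash
python3 -m pendant '[[[0.04,0,0.4,0],[0.04,0,0.7,0],[0.04,0,0.8,0],[0.04,0,0.9,0],[0.04,0,0.9,0]]]' - 6
for i in 1; do python3 -m pendant '[[[0,0,0.08,0],[0,0,0.08,0],[0,0,0.08,0]]]';done
python3 -m pendant '[[[0,0,0.08,0],[0,0,0.08,0],[0,0,0.08,0]]]'
python3 -m pendant '[[[0,0,0.08,0],[0,0,0.08,0],[0,0,0.08,0]]]'
python3 -m pendant '[[[0,0,0.08,0],[0,0,0.08,0],[0,0,0.08,0]]]'
```

```text
time: 11.83
eef_pos: [0.6169, 0.2524, 0.1144]
tcp_rot: [[-0.995, 0.1, -0.001], [0.1, 0.995, -0.0], [0.001, -0.001, -1.0]]
ft_force: [-1.6, -0.3, 2.4]
opening: 0.01
time: 12.08
eef_pos: [0.6171, 0.2525, 0.1131]
tcp_rot: [[-0.995, 0.1, -0.0], [0.1, 0.995, -0.0], [0.0, -0.0, -1.0]]
ft_force: [-2.9, -1.2, 2.1]
opening: 0.0098
time: 12.33
eef_pos: [0.617, 0.2525, 0.1109]
tcp_rot: [[-0.995, 0.1, -0.0], [0.1, 0.995, -0.0], [0.0, -0.0, -1.0]]
ft_force: [-4.1, -1.9, 5.1]
opening: 0.0101
time: 12.58
eef_pos: [0.6168, 0.2525, 0.1089]
tcp_rot: [[-0.995, 0.1, -0.001], [0.1, 0.995, -0.0], [0.001, -0.0, -1.0]]
ft_force: [-3.6, 0.1, 5.2]
opening: 0.0099
time: 12.83
eef_pos: [0.6167, 0.2525, 0.1069]
tcp_rot: [[-0.995, 0.1, -0.001], [0.1, 0.995, -0.0], [0.001, -0.0, -1.0]]
ft_force: [-4.7, -1.4, 4.3]
opening: 0.0097
```

```bash
python3 -c "
from h import *
save('scene','s9')
go(.617,.2525,.1077,84.2)
a=load('s9')['pixels'][145:235,390:480]
cv2.imwrite('pics/c9.png',cv2.resize(a,(600,600),interpolation=cv2.INTER_CUBIC)[:,:,::-1])"
```

```text
rows dx -0.015 dy 0.000 dz -0.032 yaw 0.015 | now pos [0.6166 0.2525 0.1069] yax 84.27 t 12.8833 op 0.0100 F [-4.1  -0.42  6.34] z [-1.1e-03 -3.0e-04 -1.0e+00]
```

View pics/c9.png

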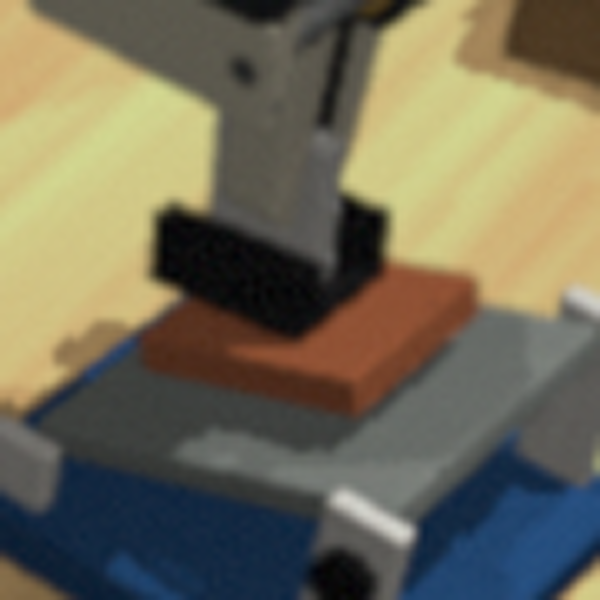

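The sink has pivoted only partly. Its front edge has slope 0.41 in the picture, against 0.56 when level and 0.20 when parallel to the pad. I'll reduce the grip to 3 N.

```bash
python3 -m pendant '[[[0,0,0,0],[0,0,0,0],[0,0,0,0]]]' - 3
python3 -m pendant '[[[0,0,0.06,0],[0,0,0.06,0],[0,0,0.06,0],[0,0,0.06,0]]]'
python3 -c "
from h import *
save('scene','s10')
go(.617,.2525,.1077,84.2)
a=load('s10')['pixels'][145:235,390:480]
cv2.imwrite('pics/c10.png',cv2.resize(a,(600,600),interpolation=cv2.INTER_CUBIC)[:,:,::-1])
im=cv2.resize(load('s10')['pixels'],None,fx=4,fy=4,interpolation=cv2.INTER_CUBIC)
m=(im[620:840,1600:1840].max(2)<45).astype(np.uint8)
n,l,st,c=cv2.connectedComponentsWithStats(m);print(st[1:][st[1:,4]>500])
k=1+st[1:,4].argmax();h=cv2.convexHull(cv2.findContours((l==k).astype(np.uint8),0,1)[0][0])
ap=cv2.approxPolyN(h,6).reshape(-1,2);print((ap+[1600,620])/4.)
"
```

```text
time: 13.13
eef_pos: [0.617, 0.2526, 0.1066]
tcp_rot: [[-0.995, 0.1, -0.0], [0.1, 0.995, -0.0], [0.0, -0.0, -1.0]]
ft_force: [-2.8, -1.3, 1.2]
opening: 0.0099
time: 13.47
eef_pos: [0.6172, 0.2526, 0.1053]
tcp_rot: [[-0.995, 0.1, -0.0], [0.1, 0.995, -0.0], [0.0, -0.0, -1.0]]
ft_force: [-3.8, -0.8, 2.7]
opening: 0.01
rows dx 0.009 dy -0.003 dz -0.094 yaw 0.013 | now pos [0.6172 0.2525 0.1053] yax 84.26 t 13.5167 op 0.0097 F [-3.37 -0.97  2.31] z [-1.e-04 -1.e-04 -1.e+00]
[[  53   77  133   80 5978]]
[[446.25 184.5 ]
 [434.   194.5 ]
 [421.25 190.5 ]
 [413.25 186.5 ]
 [413.25 177.  ]
 [446.25 173.75]]
```

```bash
cat >> h.py <<'E'
def meas(fn='sx'):
    f=save('scene',fn);st=read_state()
    im=cv2.resize(f['pixels'],None,fx=4,fy=4,interpolation=cv2.INTER_CUBIC)
    m=(im[620:840,1600:1840].max(2)<45).astype(np.uint8)
    n,l,s,c=cv2.connectedComponentsWithStats(m);k=1+s[1:,4].argmax()
    p=np.argwhere(l==k)[:,::-1]
    # lower edge of the -y face: lowest dark pixel per column, left part
    lo=np.array([[x,p[p[:,0]==x,1].max()] for x in range(p[:,0].min()+8,p[:,0].min()+76)])
    a,b=np.polyfit(lo[:,0]*1.,lo[:,1]*1.,1)
    xl=p[:,0].min(); L=np.array([[xl,a*xl+b],[xl+83,a*(xl+83)+b]]); L=(L+[1600,620]+.5)/4-.5
    print('edge',L.round(1),'slope %.3f'%a)
    h=np.radians(-5.8)
    Rz=np.array([[np.cos(h),-np.sin(h),0],[np.sin(h),np.cos(h),0],[0,0,1]])
    for d in (0,5,10,15,18.5,22):
        A=np.radians(d);Ry=np.array([[np.cos(A),0,-np.sin(A)],[0,1,0],[np.sin(A),0,np.cos(A)]])
        X=np.array(st['eef_pos'])+[0,0,.019]+(Rz@Ry@np.array([[-.025,-.022,-.047],[.025,-.022,-.047]]).T).T
        q=proj(f,X);print(d,q.round(1).ravel(),'slope %.3f'%((q[1,1]-q[0,1])/(q[1,0]-q[0,0])))
    go(.617,.2525,.1077,84.2,st)
    return f
E
python3 -c "
from h import *
meas('s11')"
```

```text
edge [[412.9 186.3]
 [433.6 194.4]] slope 0.391
0 [410.6 186.  432.8 198.4] slope 0.559
5 [412.2 187.8 434.9 198.4] slope 0.468
10 [414.  189.6 436.9 198.3] slope 0.380
15 [415.8 191.2 438.9 197.9] slope 0.292
18.5 [417.2 192.2 440.2 197.5] slope 0.230
22 [418.6 193.2 441.5 197. ] slope 0.167
rows dx 0.008 dy -0.002 dz -0.094 yaw 0.013 | now pos [0.6172 0.2525 0.1053] yax 84.26 t 13.5667 op 0.0099 F [-3.02 -0.38  1.93] z [-1.e-04 -1.e-04 -1.e+00]
```

The sink is tilted 9.5° and has slid about 5 mm up in the grip, because base friction on the pad resists a pivot in place. My plan is to lift it, set it on the free bench and regrip higher on the fin. Then I'll touch down about 14 mm up-slope and arc the tool down-slope so that friction helps the pivot.

```bash
python3 -m pendant '[[[0,0,-0.1,0],[0,0,-0.5,0],[0,0,-1.5,0],[0,0,-2.8,0],[0,0,-2.8,0]]]' - 10
python3 -c "
from h import *
go(.52,.06,.1,84.25)"
```

```text
time: 13.98
eef_pos: [0.6209, 0.2539, 0.1819]
tcp_rot: [[-0.995, 0.1, 0.009], [0.1, 0.995, 0.004], [-0.009, 0.005, -1.0]]
ft_force: [1.2, 0.1, -1.2]
opening: 0.0097
rows dx 3.266 dy -8.137 dz 3.208 yaw -0.001 | now pos [0.6209 0.2539 0.1819] yax 84.24 t 13.9833 op 0.0097 F [ 1.2   0.07 -1.23] z [ 0.0091  0.0042 -0.9999]
```

```bash
python3 -m pendant '[[[3.1,-8.05,0,0],[3.1,-8.05,0,0],[3.1,-8.05,0,0],[3.1,-8.05,0,0],[3.1,-8.05,0,0],[3.1,-8.05,1,0],[3.1,-8.05,2.5,0],[3.1,-8.05,4,0],[3.1,-8.05,5,0],[3.1,-8.05,5,0],[3.1,-8.05,5,0]]]'
python3 -c "
from h import *
go(.52,.06,.029,84.25)"
```

```text
time: 14.9
eef_pos: [0.5202, 0.06, 0.0501]
tcp_rot: [[-0.995, 0.1, -0.001], [0.1, 0.995, -0.0], [0.001, -0.0, -1.0]]
ft_force: [0.4, -0.6, -0.7]
opening: 0.0101
rows dx 0.006 dy -0.000 dz 0.843 yaw 0.002 | now pos [0.5202 0.06   0.0501] yax 84.26 t 14.9 op 0.0101 F [ 0.39 -0.61 -0.74] z [-1.2e-03 -4.0e-04 -1.0e+00]
```

```bash
python3 -m pendant '[[[0,0,0.4,0],[0,0,0.7,0],[0,0,0.8,0],[0,0,0.85,0],[0,0,0.85,0],[0,0,0.85,0]]]'
python3 -m pendant '[[[0,0,0,0],[0,0,-0.05,0],[0,0,-0.1,0],[0,0,-0.15,0],[0,0,-0.15,0],[0,0,-0.15,0]]]' -0.5
python3 -c "
from h import *
go(.52,.06,.0325,84.25);save('wrist','w12')
c=load('w12')['pixels'][150:300,250:390]; cv2.imwrite('pics/c12.png',cv2.resize(c,None,fx=4,fy=4)[:,:,::-1])
s=save('scene','s12')['pixels'];im=s[170:300,270:400];m=(im.max(2)<45);p=np.argwhere(m);print(len(p),p.min(0)+[170,270],p.max(0)+[170,270])
print('pred',proj(load('s12'),[[.52+a,.06+b,c] for a,b,c in ((-.027,-.0194,0),(.0227,-.0244,0),(.0271,.0194,.0))]))
"
```

```text
time: 15.4
eef_pos: [0.5203, 0.0601, 0.0296]
tcp_rot: [[-0.995, 0.1, 0.001], [0.1, 0.995, 0.0], [-0.001, 0.0, -1.0]]
ft_force: [-0.4, -0.5, -2.3]
opening: 0.0098
time: 15.9
eef_pos: [0.5202, 0.0601, 0.0331]
tcp_rot: [[-0.995, 0.1, 0.0], [0.1, 0.995, 0.0], [-0.0, 0.0, -1.0]]
ft_force: [-0.4, -0.3, 0.6]
opening: 0.0231
rows dx 0.007 dy -0.005 dz 0.024 yaw 0.003 | now pos [0.5202 0.0601 0.0331] yax 84.27 t 15.9 op 0.0231 F [-0.41 -0.28  0.61] z [ 4.e-04  1.e-04 -1.e+00]
2060 [170 270] [261 376]
pred [[304.46267832 248.90957556]
 [324.42070518 263.30366026]
 [341.00229736 250.55777693]]
```

```bash
python3 -c "
from h import *
np.set_printoptions(precision=4,suppress=True)
s=load('s12');im=cv2.resize(s['pixels'],None,fx=4,fy=4,interpolation=cv2.INTER_CUBIC)[920:1100,1140:1440]
m=(im.max(2)<45).astype(np.uint8)
n,l,st,c=cv2.connectedComponentsWithStats(m);k=1+st[1:,4].argmax();print(st[k])
p=np.argwhere(l==k)[:,::-1];bl=p[(p@[1,-.9]).argmin()]
h=cv2.convexHull(cv2.findContours((l==k).astype(np.uint8),0,1)[0][0])
ap=(cv2.approxPolyN(h,6).reshape(-1,2)+[1140,920]+.5)/4-.5;print(ap);print(plane(s,ap,0))
"
```

```text
[  87   38  138   92 5658]
[[340.875 243.375]
 [340.125 250.875]
 [324.875 262.625]
 [306.625 249.625]
 [305.625 240.375]
 [334.625 239.125]]
[[0.5361 0.094  0.    ]
 [0.5463 0.0777 0.    ]
 [0.5423 0.0374 0.    ]
 [0.4972 0.0417 0.    ]
 [0.4808 0.0589 0.    ]
 [0.5205 0.0956 0.    ]]
```

View pics/c12.png

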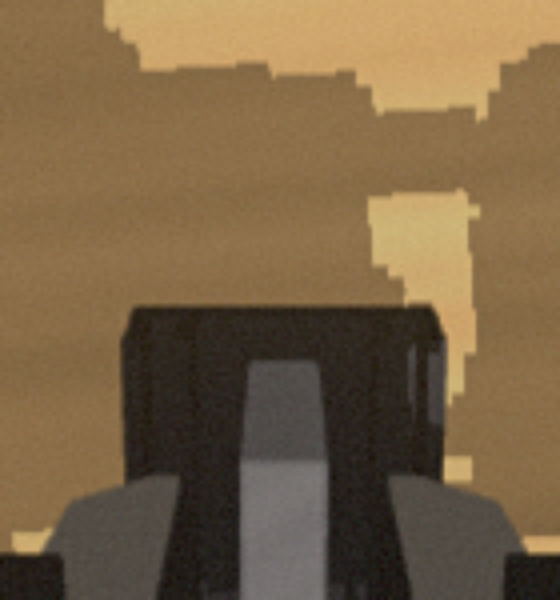

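The wrist crop shows the sink upright and square, with the fin at (283,480) between the fingers. The measured centre is (0.522, 0.060), about 2 mm ahead of the tool. I'll regrip high on the fin and carry it.

```bash
python3 -m pendant '[[[-0.06,0,0.02,0],[-0.06,0,0.02,0],[-0.06,0,0.02,0],[-0.06,0,0.02,0],[-0.06,0,0.02,0],[-0.06,0,0.02,0]]]' -1 10
python3 -m pendant '[[[0,0,-1,0],[0,0,-2.5,0],[0,0,-4,0],[0,0,-5.2,0],[0,0,-5.2,0],[0,0,-5.2,0]]]'
python3 -c "
from h import *
go(.6306,.2511,.135,84.25)"
```

```text
time: 16.5
eef_pos: [0.5214, 0.0599, 0.0323]
tcp_rot: [[-0.995, 0.1, -0.0], [0.1, 0.995, -0.0], [0.0, -0.0, -1.0]]
ft_force: [0.3, -0.3, -0.5]
opening: 0.0099
time: 17.0
eef_pos: [0.5222, 0.0601, 0.1639]
tcp_rot: [[-0.995, 0.1, 0.003], [0.1, 0.995, 0.001], [-0.003, 0.001, -1.0]]
ft_force: [-0.7, 0.4, -1.2]
opening: 0.0097
rows dx -3.547 dy 8.034 dz 1.176 yaw 0.003 | now pos [0.5222 0.0601 0.1639] yax 84.27 t 17.0 op 0.0097 F [-0.68  0.42 -1.18] z [ 3.4e-03  8.0e-04 -1.0e+00]
```

```bash
python3 -m pendant '[[[-3.57,8.03,0,0],[-3.57,8.03,0,0],[-3.57,8.03,0,0],[-3.57,8.03,0,0],[-3.57,8.03,0,0],[-3.57,8.03,0,0],[-3.57,8.03,0.5,0],[-3.57,8.03,1,0],[-3.57,8.03,1.1,0],[-3.57,8.03,1.1,0],[-3.57,8.03,1.1,0]]]'
python3 -c "
from h import *
go(.6306,.2511,.1235,84.25)"
```

```text
time: 17.92
eef_pos: [0.6299, 0.2489, 0.1342]
tcp_rot: [[-0.995, 0.102, -0.001], [0.102, 0.995, -0.001], [0.001, -0.001, -1.0]]
ft_force: [-0.3, 0.1, -1.6]
opening: 0.0099
rows dx -0.020 dy 0.090 dz 0.428 yaw -0.017 | now pos [0.6299 0.2489 0.1342] yax 84.16 t 17.9167 op 0.0099 F [-0.25  0.12 -1.56] z [-0.0014 -0.0012 -1.    ]
```

Touch down first, keeping the current grip.

```bash
python3 -m pendant '[[[0,0,0.2,0],[0,0,0.35,0],[0,0,0.43,0],[0,0,0.46,0],[0,0,0.46,0],[0,0,0.46,0]]]'
python3 -m pendant '[[[0,0,0.06,0],[0,0,0.06,0],[0,0,0.06,0]]]' - 6
```

```text
time: 18.42
eef_pos: [0.6306, 0.2505, 0.1238]
tcp_rot: [[-0.995, 0.1, 0.0], [0.1, 0.995, -0.0], [-0.0, -0.0, -1.0]]
ft_force: [-0.7, -1.4, 1.7]
opening: 0.01
time: 18.67
eef_pos: [0.63, 0.2506, 0.1218]
tcp_rot: [[-0.995, 0.1, -0.001], [0.1, 0.995, -0.0], [0.001, -0.0, -1.0]]
ft_force: [-0.4, -2.0, 3.2]
opening: 0.0099
```

```bash
python3 -m pendant '[[[0.06,0,0.04,0],[0.12,0,0.08,0],[0.18,0,0.12,0],[0.24,0,0.17,0],[0.24,0,0.17,0]]]' - 4
python3 -c "
from h import *
meas('s13')"
python3 -m pendant '[[[0.06,0,0.05,0],[0.12,0,0.1,0],[0.18,0,0.16,0],[0.24,0,0.22,0],[0.24,0,0.22,0]]]'
python3 -c "
from h import *
meas('s14')"
```

```text
time: 19.08
eef_pos: [0.6238, 0.2514, 0.1172]
tcp_rot: [[-0.995, 0.1, -0.001], [0.1, 0.995, -0.0], [0.001, -0.0, -1.0]]
ft_force: [-2.5, -1.2, 1.4]
opening: 0.01
edge [[418.9 188.3]
 [439.6 194.9]] slope 0.317
0 [414.4 182.6 437.1 195.2] slope 0.553
5 [416.1 184.5 439.2 195.2] slope 0.462
10 [417.9 186.3 441.2 195. ] slope 0.373
15 [419.8 187.9 443.2 194.6] slope 0.285
18.5 [421.1 189.  444.6 194.2] slope 0.223
22 [422.5 190.  445.9 193.7] slope 0.161
rows dx 0.281 dy 0.015 dz 0.384 yaw 0.016 | now pos [0.624  0.2514 0.1173] yax 84.28 t 19.1333 op 0.0098 F [-2.53 -0.54  0.8 ] z [-7.e-04 -2.e-04 -1.e+00]
time: 19.55
eef_pos: [0.6187, 0.2524, 0.1122]
tcp_rot: [[-0.995, 0.1, 0.001], [0.1, 0.995, 0.001], [-0.001, 0.001, -1.0]]
ft_force: [-0.3, -0.0, 1.4]
opening: 0.01
edge [[417.4 190.4]
 [438.1 194.7]] slope 0.208
0 [411.8 183.4 434.2 195.8] slope 0.555
5 [413.4 185.2 436.3 195.9] slope 0.464
10 [415.2 187.  438.3 195.7] slope 0.376
15 [417.1 188.6 440.3 195.3] slope 0.287
18.5 [418.4 189.7 441.6 194.9] slope 0.225
22 [419.8 190.7 442.9 194.4] slope 0.163
rows dx 0.067 dy -0.004 dz 0.182 yaw 0.017 | now pos [0.6187 0.2524 0.1123] yax 84.28 t 19.6 op 0.0101 F [0.8  0.31 1.82] z [ 7.e-04  5.e-04 -1.e+00]
```

It is now about flush, at roughly 19° against the pad's 18.5°. I'll firm the grip and press along the normal.

```bash
python3 -m pendant '[[[0,0,0,0],[0,0,0,0],[-0.025,0,0.075,0],[-0.05,0,0.15,0],[-0.05,0,0.15,0],[-0.05,0,0.15,0]]]' - 10
python3 -c "
from h import *
f=meas('s15')"
python3 -m pendant '[[[0,0,0,0],[0,0,0,0],[0,0,0,0]]]'
```

```text
time: 20.1
eef_pos: [0.6199, 0.2523, 0.1086]
tcp_rot: [[-0.995, 0.1, 0.001], [0.1, 0.995, 0.001], [-0.0, 0.001, -1.0]]
ft_force: [-1.1, 0.7, 7.3]
opening: 0.01
edge [[417.6 192.2]
 [438.4 196.6]] slope 0.209
0 [412.  185.2 434.4 197.7] slope 0.557
5 [413.7 187.1 436.5 197.7] slope 0.467
10 [415.5 188.8 438.5 197.5] slope 0.378
15 [417.3 190.4 440.5 197.2] slope 0.290
18.5 [418.7 191.5 441.8 196.8] slope 0.228
22 [420.1 192.5 443.1 196.3] slope 0.166
rows dx 0.117 dy -0.003 dz 0.040 yaw 0.015 | now pos [0.6199 0.2523 0.1087] yax 84.28 t 20.15 op 0.0100 F [-1.86  0.48  6.58] z [ 5.e-04  7.e-04 -1.e+00]
time: 20.4
eef_pos: [0.6199, 0.2522, 0.1088]
tcp_rot: [[-0.995, 0.1, 0.001], [0.1, 0.995, 0.001], [-0.001, 0.001, -1.0]]
ft_force: [-1.4, 0.5, 6.3]
opening: 0.0101
```

```bash
python3 - <<'E'
from h import *
np.set_printoptions(precision=1,suppress=True)
f=load('s15');s4=load('s4')
h,a=-.101,.3233
X=np.array([np.cos(h)*np.cos(a),np.sin(h)*np.cos(a),np.sin(a)]);Y=np.array([-np.sin(h),np.cos(h),0]);n=np.cross(X,Y);c=np.array([.6322,.2514,.0821])
for p in(0,.003,.006,.009):
    print(p,'sink edge',proj(f,[c-.025*X-.022*Y-p*n,c+.025*X-.022*Y-p*n]).ravel(),'pad corners',proj(f,[c-.035*X-.032*Y-p*n,c+.035*X-.032*Y-p*n,c+.035*X+.032*Y-p*n]).ravel())
# top edge of pad's -y side: bright copper -> dark copper step, per column, before and after
for nm,g in(('before',s4),('after',f)):
    v=cv2.GaussianBlur(g['pixels'][...,0].astype(np.float32),(3,3),0)
    r=[]
    for x in range(443,463,3):   # +x side edge (bottom corner -> right corner)
        col=v[180:212,x];d=np.diff(col);r.append((x,180.5+d.argmin(),int(d.min())))
    r2=[(x,185.5+np.diff(v[185:212,x]).argmin()) for x in range(413,440,4)]
    print(nm,r,r2)
E
```

```text
0 sink edge [417.6 191.2 440.6 196.4] pad corners [410.  192.6 442.3 200.1 461.3 184.3]
0.003 sink edge [417.7 192.6 440.7 197.9] pad corners [410.2 194.  442.5 201.6 461.4 185.7]
0.006 sink edge [417.9 194.  440.9 199.4] pad corners [410.4 195.4 442.6 203.1 461.5 187.2]
0.009 sink edge [418.1 195.4 441.  200.8] pad corners [410.5 196.8 442.7 204.5 461.6 188.6]
before [(443, np.float64(203.5), -19), (446, np.float64(201.5), -19), (449, np.float64(198.5), -17), (452, np.float64(196.5), -19), (455, np.float64(195.5), -16), (458, np.float64(182.5), -16), (461, np.float64(190.5), -21)] [(413, np.float64(192.5)), (417, np.float64(193.5)), (421, np.float64(194.5)), (425, np.float64(195.5)), (429, np.float64(195.5)), (433, np.float64(196.5)), (437, np.float64(197.5))]
after [(443, np.float64(188.5), -28), (446, np.float64(204.5), -14), (449, np.float64(201.5), -13), (452, np.float64(184.5), -13), (455, np.float64(184.5), -21), (458, np.float64(185.5), -21), (461, np.float64(186.5), -16)] [(413, np.float64(191.5)), (417, np.float64(189.5)), (421, np.float64(202.5)), (425, np.float64(198.5)), (429, np.float64(199.5)), (433, np.float64(200.5)), (437, np.float64(200.5))]
```

Flush check: the sink edge slope is 0.209 and the pad edge slope is 0.208. The pad edges moved 3–4 px, which is about 6–7 mm, and the force gives about 5.7 mm. One last check that the cover and bystanders are unmoved, then hand in.

```bash
python3 - <<'E'
from h import *
f=save('scene','s16');a=load('s4')
def cen(g,lo,hi,b):
    y0,y1,x0,x1=b;m=cv2.inRange(cv2.cvtColor(g['pixels'][y0:y1,x0:x1],cv2.COLOR_RGB2HSV),lo,hi);p=np.argwhere(m)[:,::-1]
    return (p.mean(0)+[x0,y0]).round(1),len(p)
for n,lo,hi,b in(('cover',(5,150,60),(15,255,255),(290,410,170,280)),('tape',(25,180,120),(32,255,255),(280,360,365,440)),('driver',(0,180,80),(3,255,255),(175,210,255,320)),('carton',(8,60,40),(18,200,200),(340,415,325,400)),('jar cap',(0,0,150),(179,60,255),(230,265,420,465))):
    print(n,cen(a,lo,hi,b),cen(f,lo,hi,b))
s=read_state();print(s['time'],s['ft_force'],s['opening'],s['eef_pos'])
from workcell import close_job
close_job()
E
```

```text
cover (array([228.7, 343.1]), 3818) (array([228.6, 343. ]), 3813)
tape (array([402.9, 318.2]), 1179) (array([403.1, 317.9]), 1114)
driver (array([285.9, 192.6]), 410) (array([286.2, 192.6]), 407)
carton (array([359.2, 387.1]), 2171) (array([360.4, 380.1]), 3469)
jar cap (array([444.8, 249.4]), 612) (array([445.6, 248.4]), 538)
20.45 [-1.51949062  1.31281902  6.98947959] 0.010288888459181278 [0.61991294 0.25224806 0.10875973]
the job is handed in; nothing more can be done
```

The job is handed in: the orange cover hangs on the rail, let go, and the heat sink is gripped flush on the copper pad, pressed in about halfway. `close_job()` gives no verdict, so these are my own last checks, at 20.5 s of the 51 s limit.

**What I did:** The first touchdown on the pad failed. The sink pivoted only about 9.5° and slid about 5 mm in the grip. I set it on the bench, regripped higher on the fin, and touched down up-slope. From there I arced the tool down-slope so that it pivoted flush, then pressed along the pad's normal.

**Last checks:**
- **Cover:** in the scene camera it has stayed put to within 0.1 px since I let go of it.
- **Flushness:** the sink edge and the pad edge have picture slopes of 0.209 and 0.208. The fitted model puts the sink about 1° off.
- **Centring:** within about 2 mm along the slope.
- **Press depth:** the contact force of about 8 N gives about 5.7 mm. The shift of the pad edges gives 6–7 mm. The sink's edge position reads lower, at 3–5 mm, which I put down to mask bias. All of these lie within the 3–10 mm allowed.
- **Grip:** set to 10 N, with the fingers at 10.3 mm on the 10 mm fin.
- **Bystanders:** the tape roll, screwdriver and jar are unmoved to about 1 px. The carton's colour patch grew from 2171 to 3469 pixels and its centre moved 7 px. I believe that is lighting, because the arm's shadow changed and the arm never came near it, but I did not confirm this. I did not recheck the pliers at the end.

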